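Take the reference plate from the tester and show it to the reader

ROBOT

A 6-joint arm with a two-finger parallel gripper is mounted at the origin on a cart in front of the work surface, level with it; the furniture and walls round the work are solid. World frame = base frame: x ahead of the robot, y to its left, z up, the work surface at z = 0. Lengths are in mm, angles in rad, forces in N, time in s.
With the tool pointing down it reaches from about 400 to 925 mm from the base axis. Payload 12.5 kg.
Tool frame: the origin (TCP) lies midway between the tips of the shut fingers; the grasp point (between the pads) lies 19 mm behind it (env.pinch_z is the z of the grasp point in the tool frame, in mm); z points along the fingers, y is the line along which they close (so a half turn about z gives the same grasp; the last joint's range is limited). The gripper opens to 95 mm and grips with 3 to 60 N. Pads are 20 mm wide; open, the fingers measure 119 mm over their backs; the gripper's body (75 mm by 180 mm) begins 59 mm behind the grasp point.
Start: joints at [1.22, 0.491, 1.559, -0, 1.092, -0.106], TCP at [151.458, 606.389, 214.661] pointing down, gripper open.
Joint ranges: [-3.1, 3.1], [-0.84, 2.19], [0.05, 2.79], [-1.13, 4.28], [0.06, 2.93], [-2.69, 2.69]. Speed limits (rad/s): [2.22, 2.22, 2.79, 3.14, 3.14, 3.14].

INTERFACE

Orientations are given as [roll, pitch, yaw] about the fixed x, y, z axes, in that order (R = Rz(yaw) Ry(pitch) Rx(roll)).
In Python, from cell import env, eyes gives the robot as it stands.
- The arm moves only by the shell command python3 -m inch 'ROWS'. ROWS is JSON, a list of rows, each a list of 3 entries, a list of its own where there are three numbers: the shift along the tool's x, y, z in units of 60 mm (1.0 is 60 mm), then the turn about the tool's z in units of 5 degrees (1.0 is 5 degrees), then the closure, from -1 (fully open) to 1 (shut). In form: [[[tx, ty, tz], turn, claw], ...]. A call has exactly 10 rows; each row shifts and turns the commanded pose from where the row before left it, along the tool's axes as they then stand; what a row does not reach is not made up. A row lasts 1/8 s, in which the tool goes at most 62.5 mm and 10.7 degrees, less where a joint would pass 70% of its speed; a pose out of reach is approached as far as the arm can. A call is refused whole if a number of a shift passes 1 or a number of a turn 1, either way. A call with a gripper value outside its range is refused whole. The fingers move at their own pace and stop on an object; the grip force is fixed at half the most. Time passes only in rows, so rows that do not move let the fingers close, or fill a call up. It gives the time, the measured TCP pose, the force, the opening and the grip force at its end, in the units of the state.
- env.state(): the state, without advancing time (a new reading comes with each control period).
- eyes.read_camera(name): name is "scene" or "top" or "wrist"; returns a dict with "pixels" (400x640x3 uint8, red, green, blue), "fx", "fy", "cx", "cy" (pixels), "distortion" ([k1, k2, p1, p2, k3] as OpenCV has them; the pictures are not rectified), "extrinsics" (4x4, takes a point from world to camera coordinates). Camera axes: x right, y down, z forward; pixel columns grow to the right and rows downward; lengths in mm; the calibration is good to about 2 mm. A picture is of the moment at which its call begins. There is no depth.
- env.job_done(): hands the job in; it is judged then, once.
Trained networks look in a picture, given as the dict that the camera call returned (one of the last four; its "shot" number tells which), for a name from the list of things; names that differ only in an ending like _2 or _b are one class to them, and where a whole thing is asked for, a point or a joint stands for the part that bears it (a point fixed in the world has none). Each returns a list of dicts, best first, with "score" (0 to 1); they miss things now and then, are a little off and sometimes report something else, mostly with a low value. They report only what shows in the picture. A call takes as long as a camera call.
- eyes.boxes_of(name, picture): "centre" ([row, column] in pixels, amid what is visible of it).
- eyes.cut_out(name, picture): "mask" (400x640 bool, what is visible of it) and "centre" ([row, column] in pixels, amid what is visible of it).
- eyes.spot_point(name, picture): "centre" ([row, column] in pixels: a listed point, or the origin of a listed thing).
The state is a dict: "t": time; "joints": joint angles; "qvel": joint speeds; "tau": joint torques, N m; "eef_pos": TCP position; "tcp_rot": TCP orientation; "ft_force": force on the tool from outside, world axes, zero at the start; "moment": the same for the moment, N m; "opening": opening from 0.0 (shut) to 1.0 (fully open); "grip_force": force on a finger pad.
Only numpy, scipy, OpenCV 4.12 (cv2) and the standard library are available. Lean on these libraries where they do the work, as an engineer would, in place of code of your own. Each camera call takes 0.05 s, during which the arm holds its last target. There are 200 camera calls.

TASK

Raise the lid of the bench tester until it stands upright, and leave it standing there; then swing the small flap inside fully up and draw out the metal reference plate hidden beneath it. Hold the plate upright, flat face square to the lens of the reader camera on its post, centred on the lens and about 10 cm in front of it. Finish while still holding the plate there, with lid and flap left open and the other things on the table left alone.

Things in the scene. Friction and masses are not known exactly. Their poses are not given: they have to be found in the camera images.
- tester: bench tester, a grey box 190 (x) x 150 (y) mm whose flat deck is 85 mm above the table, fixed; it may stand left or right of the reader, turned up to 0.2 rad. Origin: centre of its underside; its front (small black display, three keys) faces -x, z up. On the deck, under the lid, is a 62 x 11 mm slot (long in y, centred 40 mm in front of the origin, 62 mm deep) in which the reference plate stands
- lid (a joint): angle of the tester's big shell lid (165 x 142 mm, 45 mm high, grey) about its hinge along the tester's y at the rear of the deck: 0 shut, 1.57 upright, 2.1 stop. It starts between 0 and 0.3. The hinge is stiff: the lid stays where it is left (about 0.4 N m of friction, some 2 to 3 N at the tab)
- lid_hinge (a point): middle of the lid's hinge line, 80 mm behind the tester's origin and 86 mm above the table; its axes turn with the lid
- lid_tab (a point): grip point on the lid's black tab, which sticks out 42 mm forward from the middle of the lid's front wall, 16 mm wide (along y) and 10 mm thick; the point is 28 mm out from the wall, 193 mm from the hinge along the lid and 30 mm above it when shut. The tab can be pinched across its 16 mm width by fingers pointing down and turns between the pads as the lid rises. Its axes turn with the lid
- flap (a joint): angle of the small black flap (a hood 52 mm long in x, 36 mm wide in y, 30 mm high) on the deck under the lid, about a hinge along the tester's y at its rear bottom edge: 0 shut, 1.75 fully open. It is light (30 g) and its hinge loose: let go below about 50 degrees (0.9 rad) it falls shut, beyond that it falls back open to its stop and stays there
- flap_hinge (a point): middle of the flap's hinge line, 10 mm in front of the tester's origin, 1 mm above the deck
- flap_grip (a point): point midway between two short round studs (10 mm across, 44 mm over their ends along y) on the flap's sides near its front, 40 mm in front of its hinge and 21 mm above it when shut (22 mm above the deck, so fingertips pointing down just clear the deck); pinch the flap by these studs and carry it up round its hinge: it turns between the pads. Its axes turn with the flap
- plate: aluminium reference plate, loose, standing upright in the slot: 56 mm wide (y), 8 mm thick (x), 62 mm tall, with a tab 20 mm wide, 8 mm thick and 24 mm tall on the middle of its top edge, a dark square on each face; 90 g or so. Origin: middle of its bottom edge. In the slot only the tab stands above the deck, under the flap; the plate slides straight up and out
- plate_tab (a point): grip point on the middle of the plate's tab, 76 mm above the plate's bottom edge, 14 mm above the deck while in the slot
- plate_face (a point): centre of the plate's flat part, 31 mm above its bottom edge; its x axis is square to the flat faces, z up along the plate
- reader: fixed reader camera: grey 46 mm box head on a post with a dark 110 x 70 mm foot, 173 mm tall. Origin: on the table, 20 mm in front of the lens face; turned up to 0.2 rad
- lens (a point): centre of the reader's lens, 150 mm above the table; the lens looks along its -x, towards the robot; z up
- stencil: bystander: ground metal plate with a guide bar, 227 x 71 x 12 mm, at the right; loose, to be left alone
- flux_bottle: bystander: small white bottle with a red cap, 45 mm wide, 83 mm tall, behind; loose, to be left alone
- solder_reel: bystander: spool of solder wire, 62 mm wide, 45 mm tall, behind; loose, to be left alone
- pcb: bystander: bare green circuit board, 45 x 60 x 19 mm, lying on the table in front of the reader; loose, to be left alone
- usb_stick: bystander: black memory stick, 18 x 53 x 9 mm, lying in front of the reader; loose, to be left alone
- glue_can: bystander: white can with an orange cap, 51 mm wide, 92 mm tall, at the right; loose, to be left alone

How it is judged:
By the outcome, as a careful person would: the job done as asked, in the order asked, and still so for the second after the job is handed in, while the arm keeps its last pose, push and grip.
It also fails if it takes over 61 s, if anything falls off the work surface, if the arm or the gripper's body presses on something with over 40 N, if the wrist force passes 120 N, or if a joint passes its speed limit or range.

## Working session

There is one attempt and no reset: what is moved stays moved. The work goes in short steps, Python scripts to look and compute and a shell command to move; the robot and the scene stay as the last step left them, time stands still between calls to the robot, and variables do not carry over. Pictures are saved under pics/ and viewed, at most 10 in all, crops included, and the job is handed in when it is done.

```bash
ls; mkdir -p pics
cat > h.py <<'E'
import numpy as np, cv2
from scipy.optimize import least_squares
from scipy.spatial.transform import Rotation as Ro
from cell import env, eyes
def Rr(rpy): return Ro.from_euler('xyz',rpy).as_matrix()
def shot(n): return eyes.read_camera(n)
def proj(p,P):
    E=np.array(P["extrinsics"]);K=np.array([[P["fx"],0,P["cx"]],[0,P["fy"],P["cy"]],[0,0,1.]])
    q,_=cv2.projectPoints(np.array(p,float).reshape(-1,3),cv2.Rodrigues(E[:3,:3])[0],E[:3,3],K,np.array(P["distortion"],float))
    return q.reshape(-1,2)[:,::-1]
def save(P,f,crop=None):
    im=P["pixels"][:,:,::-1]
    if crop: r0,r1,c0,c1,s=crop; im=cv2.resize(im[r0:r1,c0:c1],None,fx=s,fy=s)
    cv2.imwrite('pics/'+f,im)
def spots(names,P):
    o={}
    for n in names:
        r=eyes.spot_point(n,P)
        if r: o[n]=(np.array(r[0]["centre"],float),r[0]["score"])
    return o
E
python3 - <<'E'
from h import *
S=shot("scene");T=shot("top")
save(S,'s0.png');save(T,'t0.png')
names=["tester","lid_hinge","lid_tab","flap_hinge","flap_grip","plate_tab","reader","lens","pcb","usb_stick","glue_can","flux_bottle","solder_reel","stencil"]
for P in (S,T):
    o=spots(names,P)
    for n in o: print(n,o[n][0].round(1),round(o[n][1],2))
    E=np.array(P["extrinsics"]);print("cam",(-E[:3,:3].T@E[:3,3]).round(),P["fx"])
print(env.state()["tcp_rot"],env.pinch_z)
E
```

```text
pics
tester [279. 240.] 0.86
lid_tab [277.  256.6] 0.81
plate_tab [238.4 317.5] 0.61
reader [237.7 313.4] 0.78
lens [182.9 405.2] 0.66
usb_stick [244.6 363.5] 0.68
glue_can [180.9 403.5] 0.79
flux_bottle [204.3 245.5] 0.75
solder_reel [190.8 270. ] 0.6
stencil [211.5 398. ] 0.61
cam [ 97. 243. 781.] 380.9051820180847
tester [204.8 238.4] 0.94
lid_tab [237.7 223.6] 0.72
flap_grip [246.5 310. ] 0.56
lens [195.7 302.7] 0.96
pcb [242.3 309.6] 0.82
usb_stick [204.2 238. ] 0.73
flux_bottle [144.6 281.5] 0.66
stencil [233.7 377.4] 0.68
cam [ 462. -152. 1341.] 426.6295159630196
[3.14152995e+00 1.35896078e-06 2.89677440e+00] -18.8
```

View pics/s0.png

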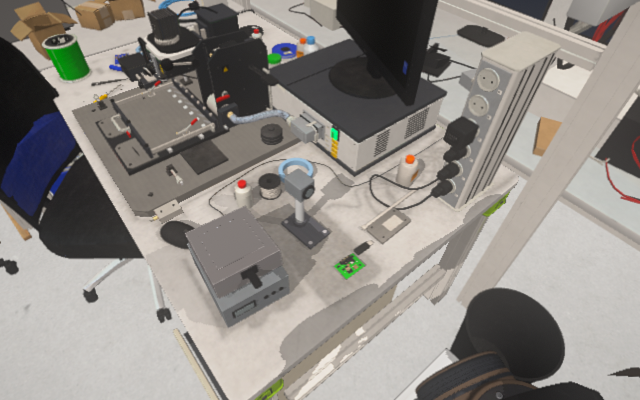

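View pics/t0.png

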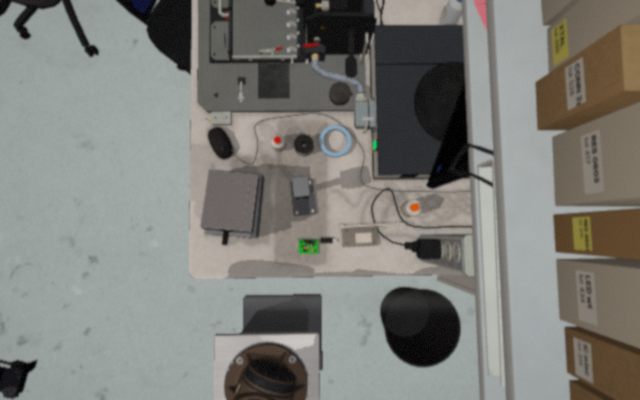

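The scene picture shows the tester at the left (lid around col 235, row 245, tab around col 252, row 273), the reader at col 300, row 205, and the pcb at col 348, row 265. In the top picture the tester is at col 233, row 203, its tab at col 224, row 238, the reader at col 302, row 195. The scene network's "lens" and "plate_tab" are wrong. Next I fit the poses with masks.

```bash
cat >> h.py <<'E'
def box(x0,x1,y0,y1,z0,z1): return np.array([[x,y,z] for x in(x0,x1) for y in(y0,y1) for z in(z0,z1)],float)
def place(p,x,y,a):
    c,s=np.cos(a),np.sin(a); return np.asarray(p,float)@np.array([[c,-s,0],[s,c,0],[0,0,1]]).T+[x,y,0]
def lidpt(p,th):  # p: (forward, y, up) in lid frame -> tester frame
    p=np.atleast_2d(np.asarray(p,float)); f,u=p[:,0],p[:,2]; c,s=np.cos(th),np.sin(th)
    return np.c_[80-(f*c-u*s),p[:,1],86+f*s+u*c]
def paint(parts,P):
    m=np.zeros(P["pixels"].shape[:2],np.uint8)
    for q in parts:
        r=proj(q,P)[:,::-1]
        cv2.fillConvexPoly(m,cv2.convexHull((r*16).round().astype(np.int32)),1,cv2.LINE_8,4)
    return m>0
def iou(a,b): return (a&b).sum()/max(1,(a|b).sum())
E
cat > fit.py <<'E'
from h import *
from scipy.optimize import minimize, differential_evolution
S=shot("scene");T=shot("top")
def mk(n,P):
    r=eyes.cut_out(n,P); 
    for k in r[:3]: print(n,k["score"],k["centre"],k["mask"].sum())
    return r[0]["mask"]
M={}
for i,P in enumerate((S,T)):
    M[i]=[mk("tester",P),mk("lid",P),mk("reader",P)]
def parts(v): 
    x,y,a,th=v
    return [place(box(-95,95,-75,75,0,85),x,y,a)],[place(lidpt(box(0,165,-71,71,0,45),th),x,y,a),place(lidpt(box(165,207,-8,8,25,35),th),x,y,a)]
def cost(v):
    b,l=parts(v);t=0
    for i,P in enumerate((S,T)):
        t+=2-iou(paint(b+l,P),M[i][0]|M[i][1])-iou(paint(l,P),M[i][1])
    return t
r=differential_evolution(cost,[(350,800),(-100,500),(-.22,.22),(0,.32)],seed=1,maxiter=80,popsize=12)
print("tester",r.x.round(3),r.fun)
def rparts(v,L):
    x,y,a=v
    A=(110,70) if L else (70,110)
    return [place(box(20,66,-23,23,127,173),x,y,a)]
def fitlens(v):
    return None
tab=place(lidpt([193,0,30],r.x[3]),*r.x[:3])
for P in (S,T): print("tab px",proj(tab,P).round(1),"hinge",proj(place([80,0,86],*r.x[:3]),P).round(1))
print("tab",tab)
vis=[]
for i,P in enumerate((S,T)):
    im=P["pixels"][:,:,::-1].copy()
    b,l=parts(r.x)
    for q,c in zip(b+l,[(0,255,0),(0,0,255),(255,0,0)]):
        h=cv2.convexHull(proj(q,P)[:,::-1].astype(np.float32)).astype(np.int32); cv2.polylines(im,[h],True,c,1)
    cs=cv2.findContours(M[i][2].astype(np.uint8),0,2)[0]; cv2.drawContours(im,cs,-1,(255,255,0),1)
    (r0,r1,c0,c1)=[(160,335,170,380),(130,270,190,358)][i]
    vis.append(cv2.resize(im[r0:r1,c0:c1],(400,int(400*(r1-r0)/(c1-c0))),interpolation=cv2.INTER_CUBIC))
h=max(v.shape[0] for v in vis)
cv2.imwrite('pics/fit.png',np.hstack([np.pad(v,((0,h-v.shape[0]),(0,0),(0,0))) for v in vis]))
np.savez('masks.npz',s=M[0][2],t=M[1][2])
E
python3 fit.py
```

```text
tester 0.94 [265.2, 236.7] 7747
lid 0.65 [252.6, 233.8] 5284
reader 0.62 [217.5, 302.9] 1750
tester 0.75 [206.0, 234.2] 3918
tester 0.36 [144.3, 279.1] 240
lid 0.97 [202.5, 228.9] 3299
reader 0.71 [197.4, 299.9] 860
tester [ 5.47728e+02  8.57170e+01 -8.80000e-02  1.06000e-01] 0.15445929991634244
tab px [[283.3 257.5]] hinge [[231.8 220.2]]
tab px [[240.6 225.2]] hinge [[176.  234.7]]
tab [[439.4107105   95.26690557 136.27026563]]
```

View pics/fit.png

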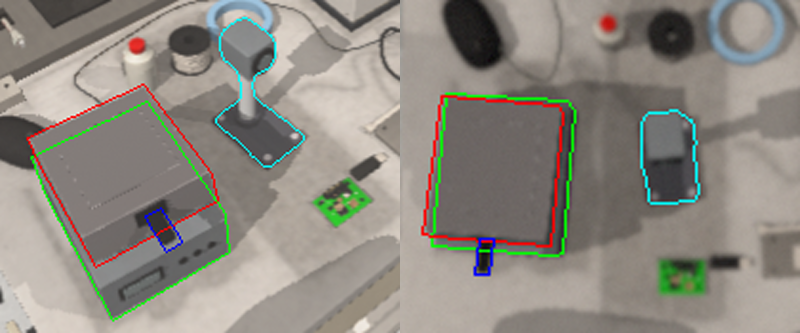

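The fit sits well on the tester (about x 548, y 86, yaw -0.09). The real tab is a bit above the model in the scene crop (crop col 155, row 220 against 163, 230), so I'll refine it with the wrist camera. First I move over the tab.

```bash
cat >> h.py <<'E'
def go(target,yaw=None):
    """print tool-axis shift (units of 60mm) and turn units to bring TCP to target (in present tool axes, and after the turn)"""
    s=env.state();R=Rr(s["tcp_rot"]);d=np.array(target,float)-s["eef_pos"]
    print("now",np.round(s["eef_pos"],1),np.round(s["tcp_rot"],3),"open",round(s["opening"],3),"t",round(s["t"],2),"F",np.round(s["ft_force"],1))
    out=(R.T@d/60).round(2)
    if yaw is None: print("shift",out); return
    dy=(yaw-s["tcp_rot"][2]+np.pi/2)%np.pi-np.pi/2
    R2=Ro.from_euler('z',dy).as_matrix()@R
    print("shift",out,"after turn",(R2.T@d/60).round(2),"turn",round(-np.degrees(dy)/5,2))
def tri(pts):  # list of (P,[row,col])
    f=lambda v:np.concatenate([proj(v,P)[0]-c for P,c in pts])
    r=least_squares(f,[550,50,100]); return r.x,np.abs(r.fun).max()
E
python3 -m inch '[[[-0.67,-0.71,-0.06],0,-1],[[-0.67,-0.71,-0.06],0,-1],[[-0.67,-0.71,-0.06],0,-1],[[-0.67,-0.71,-0.06],0,-1],[[-0.67,-0.71,-0.06],0,-1],[[-0.67,-0.71,-0.06],0,-1],[[-0.67,-0.71,-0.06],0,-1],[[-0.67,-0.71,-0.06],0,-1],[[-0.67,-0.71,-0.06],0,-1],[[0,0,0],-1,-1]]'
python3 - <<'E'
from h import *
S=shot("scene");T=shot("top");W=shot("wrist")
save(W,'w1.png')
o=[spots(["lid_tab","lid_hinge","lens","reader"],P) for P in (S,T,W)]
for q in o: print({k:(v[0].round(1),round(v[1],2)) for k,v in q.items()})
E=np.array(W["extrinsics"]);print("cam",(-E[:3,:3].T@E[:3,3]).round(),W["fx"])
go([439,95,250],3.0536)
E
```

```text
t: 3.15
eef_pos: [411.3, 143.7, 247.3]
tcp_rot: [3.141, 0.001, 2.98]
ft_force: [-0.0, 0.6, 0.5]
opening: 1.0
grip_force: 0.0
{'lid_tab': (array([280.5, 256.7]), 0.7), 'lid_hinge': (array([279.9, 253.7]), 0.49), 'lens': (array([279.9, 238.1]), 0.63), 'reader': (array([237.9, 314.9]), 0.62)}
{'lid_tab': (array([239.4, 224.6]), 0.68), 'lid_hinge': (array([238. , 224.8]), 0.42), 'lens': (array([197.9, 302.4]), 0.96), 'reader': (array([208.3, 301.9]), 0.89)}
{'lid_tab': (array([242.7, 273.5]), 0.72), 'reader': (array([282.3, 154.7]), 0.74)}
cam [328. 160. 417.] 324.8954663275069
now [409.5 146.8 247. ] [3.141 0.    2.984] open 1.0 t 3.9 F [0.2 0.5 0.3]
shift [-0.62 -0.78 -0.05] after turn [-0.56 -0.82 -0.05] turn -0.8
```

View pics/w1.png

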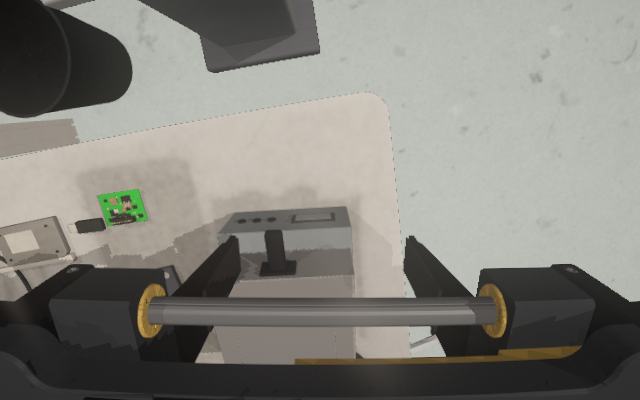

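The wrist view shows the tester front at col 220–350, rows 207–250, with the tab at col 274, rows 232–272, which agrees with the network's (242.7, 273.5). Next I triangulate and descend.

Run:
```python
from h import *
S=shot("scene");T=shot("top");W=shot("wrist")
L=[(P,spots(["lid_tab"],P)["lid_tab"][0]) for P in (S,T,W)]
print([l[1] for l in L]);p,e=tri(L);print("tab",p.round(1),e)
for th in np.arange(.06,.31,.03):
    r=minimize=least_squares(lambda v:np.concatenate([proj(place(lidpt([193,0,30],th),v[0],v[1],-.088),P)[0]-c for P,c in L]),[548,86]);print(round(th,2),r.x.round(1),r.fun.round(1))
# silhouettes of tester's front in wrist for pose check
for n in ("tester","lid"):
    r=eyes.cut_out(n,W)
    print(n,[(k["score"],k["centre"],k["mask"].sum()) for k in r])
c=place(np.array([[-95,75,85],[-95,-75,85],[-95,75,0],[-95,-75,0]]),547.7,85.7,-.088);print(proj(c,W).round(0))
go([p[0],p[1],p[2]-19],3.0536)
```

```text
[array([280.5, 252.6]), array([239.6, 224. ]), array([244.9, 271.4])]
tab [441.5  97.3 146.6] 2.8292774486627934
0.06 [559.4  84. ] [ 1.2  3.3 -2.5  2.4  0.   2. ]
0.09 [555.8  85.2] [ 0.8  3.2 -1.7  1.6  0.2  1.7]
0.12 [552.1  86.4] [ 0.4  3.  -0.8  0.8  0.4  1.5]
0.15 [548.2  87.6] [ 0.   2.9 -0.  -0.   0.6  1.3]
0.18 [544.2  88.8] [-0.3  2.7  0.8 -0.8  0.7  1.1]
0.21 [540.  90.] [-0.7  2.6  1.7 -1.6  0.9  0.8]
0.24 [535.7  91.3] [-1.   2.4  2.5 -2.5  1.1  0.6]
0.27 [531.2  92.5] [-1.4  2.3  3.4 -3.3  1.2  0.4]
0.3 [526.6  93.8] [-1.7  2.1  4.3 -4.1  1.4  0.2]
tester [(0.76, [273.0, 290.0], np.int64(15213))]
lid [(0.89, [291.9, 285.6], np.int64(10352))]
[[228. 348.]
 [237. 213.]
 [205. 343.]
 [212. 233.]]
now [409.6 146.7 247. ] [3.142 0.    2.984] open 1.0 t 4.3 F [-0.9  0.4  0.5]
shift [-0.65 -0.73  1.99] after turn [-0.6  -0.77  1.99] turn -0.8
```

```bash
python3 -m inch '[[[-0.3,-0.39,0],-0.8,-1],[[-0.3,-0.38,0],0,-1],[[0,0,0.4],0,-1],[[0,0,0.4],0,-1],[[0,0,0.4],0,-1],[[0,0,0.4],0,-1],[[0,0,0.38],0,-1],[[0,0,0],0,-1],[[0,0,0],0,1],[[0,0,0],0,1]]'
python3 - <<'E'
from h import *
W=shot("wrist");save(W,'w2.png')
T=shot("top");print(spots(["lid_tab"],W),spots(["lens","reader"],T))
s=env.state();print(s["opening"],s["grip_force"]);go([441.5,97.3,127],3.0536)
E
```

```text
t: 5.55
eef_pos: [440.0, 96.5, 129.1]
tcp_rot: [3.141, 0.002, 3.054]
ft_force: [-0.2, -0.6, 0.9]
opening: 0.848
grip_force: 0.0
{'lid_tab': (array([271.4, 320.4]), 0.8)} {'lens': (array([198., 304.]), 0.97), 'reader': (array([206.7, 302.3]), 0.98)}
0.6352728840493777 0.0
now [439.7  96.5 128.5] [3.141e+00 1.000e-03 3.054e+00] open 0.635 t 5.8 F [ 0.1 -0.6 -1.2]
shift [-0.03  0.02  0.03] after turn [-0.03  0.02  0.03] turn 0.0
```

View pics/w2.png

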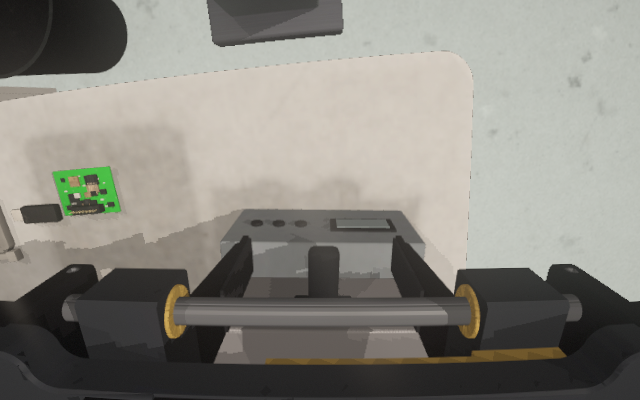

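The tab (col 323) sits midway between the fingers (cols 250 and 395). Now I finish closing and compute the arc.

```bash
python3 -m inch '[[[0,0,0],0,1],[[0,0,0],0,1],[[0,0,0],0,1],[[0,0,0],0,1],[[0,0,0],0,1],[[0,0,0],0,1],[[0,0,0],0,1],[[0,0,0],0,1],[[0,0,-0.1],0,1],[[-0.03,0,-0.1],0,1]]'
python3 - <<'E'
from h import *
s=env.state();print(s["opening"],s["grip_force"])
p=place([80,0,86],548,88,-.088);z=s["eef_pos"][2]+18.8;g=np.r_[s["eef_pos"][:2],z]
d=np.hypot(*(p-g)[:2]);print("horizontal",d,"up",z-86,"r",np.hypot(d,z-86)); f=np.arctan2(z-86,d);print("th",f-.154)
a=np.linspace(f,1.725,21);r=195.3
print(np.c_[-np.diff(-r*np.cos(a))/60,-np.diff(r*np.sin(a))/60].round(2).tolist())
E
```

```text
t: 7.05
eef_pos: [442.9, 97.0, 140.4]
tcp_rot: [3.14, 0.003, 3.053]
ft_force: [7.4, 6.5, -7.2]
opening: 0.169
grip_force: 30.0
0.16881426789557322 29.983891546726227
horizontal 185.45628015541334 up 73.21198078649039 r 199.3841166687171
th 0.22198686597979508
[[-0.09, -0.2], [-0.1, -0.19], [-0.11, -0.19], [-0.13, -0.18], [-0.14, -0.17], [-0.15, -0.16], [-0.16, -0.15], [-0.17, -0.14], [-0.18, -0.13], [-0.19, -0.12], [-0.19, -0.1], [-0.2, -0.09], [-0.21, -0.08], [-0.21, -0.06], [-0.21, -0.05], [-0.22, -0.03], [-0.22, -0.02], [-0.22, -0.0], [-0.22, 0.01], [-0.22, 0.03]]
```

```bash
python3 -m inch '[[[-0.12,0,-0.2],0,1],[[-0.12,0,-0.19],0,1],[[-0.12,0,-0.19],0,1],[[-0.13,0,-0.18],0,1],[[-0.14,0,-0.17],0,1],[[-0.15,0,-0.16],0,1],[[-0.16,0,-0.15],0,1],[[-0.17,0,-0.14],0,1],[[-0.18,0,-0.13],0,1],[[0,0,0],0,1]]'
python3 - <<'E'
from h import *
s=env.state();print(s["opening"],s["grip_force"],s["ft_force"],s["moment"])
p=place([80,0,86],548,88,-.088);z=s["eef_pos"][2]+18.8;g=np.r_[s["eef_pos"][:2],z]
d=(p-g)[:2]@[np.cos(-.088),np.sin(-.088)];print("horizontal",d,"up",z-86,"r",np.hypot(d,z-86)); f=np.arctan2(z-86,d);print("th",f-.154)
E
```

```text
t: 8.3
eef_pos: [519.8, 89.4, 231.5]
tcp_rot: [3.141, 0.002, 3.054]
ft_force: [3.5, 3.4, -1.5]
opening: 0.164
grip_force: 30.0
0.16365257903283761 29.996894896030426 [ 3.48748762  3.44006398 -1.49273238] [ 0.38934651 -0.21303337 -0.3050098 ]
horizontal 108.20426567212243 up 164.2871109111284 r 196.71913460863092
th 0.8343788803441795
```

```bash
python3 -m inch '[[[-0.2,0,-0.13],0,1],[[-0.21,0,-0.11],0,1],[[-0.21,0,-0.1],0,1],[[-0.22,0,-0.08],0,1],[[-0.23,0,-0.06],0,1],[[-0.24,0,-0.04],0,1],[[-0.24,0,-0.03],0,1],[[-0.24,0,-0.01],0,1],[[-0.25,0,0.01],0,1],[[-0.25,0,0.03],0,1]]'
python3 - <<'E'
from h import *
s=env.state();print(s["opening"],s["grip_force"],s["ft_force"],s["moment"])
p=place([80,0,86],548,88,-.088);z=s["eef_pos"][2]+18.8;g=np.r_[s["eef_pos"][:2],z]
d=(p-g)[:2]@[np.cos(-.088),np.sin(-.088)];print("horizontal",d,"up",z-86,"r",np.hypot(d,z-86)); f=np.arctan2(z-86,d);print("th",f-.154)
E
```

```text
t: 9.55
eef_pos: [656.6, 76.1, 263.8]
tcp_rot: [-3.14, 0.002, 3.054]
ft_force: [-4.2, -7.9, 5.1]
opening: 0.164
grip_force: 30.0
0.163545980270491 29.992990493774414 [-4.20083301 -7.85207128  5.09514472] [-1.12336807  1.14365861  0.10404307]
horizontal -29.24829801665605 up 196.6230338491991 r 198.78651960566748
th 1.564466650507872
```

```bash
python3 -m inch '[[[0,0,0],0,-1],[[0,0,0],0,-1],[[0,0,-0.3],0,-1],[[0,0,-0.5],0,-1],[[0,0,-0.4],0,-1],[[0.8,0,0],0,-1],[[0.9,0,0],0,-1],[[0.9,0,0],0,-1],[[0,0,0.4],0,-1],[[0,0,0.4],0,-1]]'
python3 - <<'E'
from h import *
S=shot("scene");T=shot("top");W=shot("wrist")
save(W,'w3.png')
o=[spots(["lid_tab","lid_hinge","flap_grip","flap_hinge","plate_tab"],P) for P in (S,T,W)]
for q in o: print({k:(v[0].round(1),round(v[1],2)) for k,v in q.items()})
t=(548,88,-.088)
for P in (S,T,W): print("model tab",proj(place(lidpt([193,0,30],1.565),*t),P).round(1),"fgrip",proj(place([-50,0,107],*t),P).round(1),"fh",proj(place([-10,0,86],*t),P).round(1))
for P in (S,T): 
    for k in eyes.cut_out("flap",P): print("flap",k["score"],k["centre"],k["mask"].sum())
L=np.hstack([cv2.resize(S["pixels"][160:340,160:360,::-1],(400,360)),cv2.resize(T["pixels"][130:270,190:358,::-1],(400,333)).copy() if 0 else cv2.resize(T["pixels"][120:271,190:358,::-1],(400,360))])
cv2.imwrite('pics/st3.png',np.vstack([L,cv2.resize(W["pixels"][180:360,120:520,::-1],(534,240))[:, :].copy() if 0 else np.pad(cv2.resize(W["pixels"][180:360,120:520,::-1],(534,240)),((0,0),(0,266),(0,0)))]))
go([498,92,220])
E
```

```text
t: 10.8
eef_pos: [499.6, 91.6, 286.7]
tcp_rot: [3.141, 0.003, 3.055]
ft_force: [0.7, -0.3, -0.3]
opening: 1.0
grip_force: 0.0
{'lid_tab': (array([163.2, 198.6]), 0.79), 'lid_hinge': (array([233. , 222.1]), 0.62), 'flap_grip': (array([268.5, 246.6]), 0.62), 'flap_hinge': (array([264.5, 238.9]), 0.84), 'plate_tab': (array([269.5, 244.3]), 0.46)}
{'lid_tab': (array([158.7, 223.8]), 0.69), 'lid_hinge': (array([178.6, 231.1]), 0.72), 'flap_grip': (array([241.9, 330.8]), 0.3), 'flap_hinge': (array([239.9, 331.2]), 0.46), 'plate_tab': (array([146.7, 280.1]), 0.7)}
{'lid_hinge': (array([278.4, 322. ]), 0.88), 'flap_grip': (array([181.5, 319.2]), 0.87), 'flap_hinge': (array([209.8, 322.3]), 0.56)}
model tab [[162.  195.9]] fgrip [[269.4 244.2]] fh [[260.9 236.9]]
model tab [[154.6 220.7]] fgrip [[219.8 228.4]] fh [[206.3 231.1]]
model tab [[439.5 321.9]] fgrip [[183.  321.8]] fh [[211.6 321.7]]
flap 0.61 [267.0, 244.8] 592
flap 0.3 [217.6, 303.3] 1738
now [499.9  91.2 286. ] [ 3.142 -0.     3.054] open 1.001 t 11.8 F [ 0.1  1.2 -0.9]
shift [0.03 0.01 1.1 ]
```

View pics/st3.png

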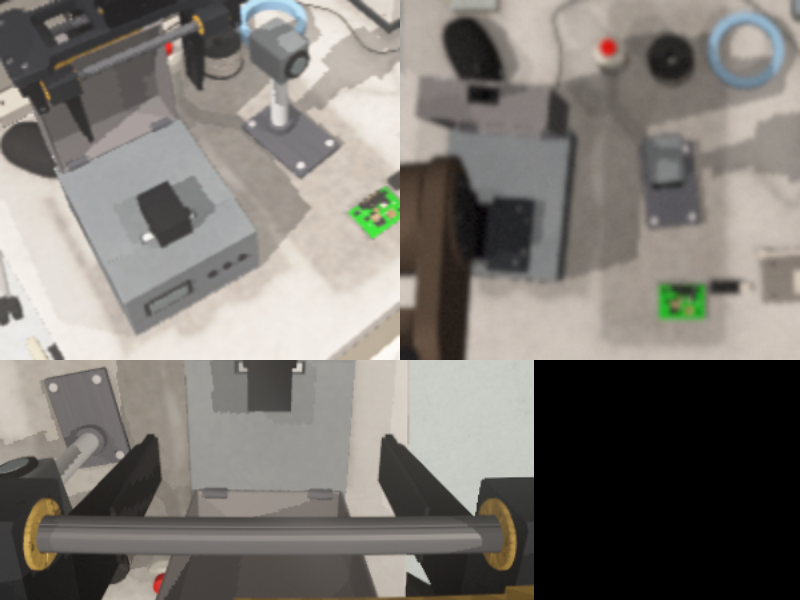

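Lid stands upright, flap closed on the deck (scene crop col 165, row 213), studs in the wrist view at about row 185, cols 300 and 343, consistent with the model's (183, 321.8). Now I descend.

```bash
python3 -m inch '[[[0.03,0.02,0.6],0,-1],[[0,0,0.8],0,-1],[[0,0,0.8],0,-1],[[0,0,0.6],0,-0.5],[[0,0,0.3],0,-0.3],[[0,0,0.1],0,-0.3],[[0,0,0],0,-0.2],[[0,0,0],0,-0.2],[[0,0,0],0,-0.2],[[0,0,0],0,-0.2]]'
python3 - <<'E'
from h import *
W=shot("wrist")
save(W,'w4.png')
t=(548,88,-.088)
print(spots(["flap_grip","flap_hinge","lid_hinge"],W),proj(place([[-50,0,107],[-50,22,107],[-50,-22,107]],*t),W).round(1))
s=env.state();print(s["opening"]);go([498.2,92.4,89.5])
E
```

```text
t: 13.05
eef_pos: [498.4, 92.6, 94.4]
tcp_rot: [3.141, 0.001, 3.054]
ft_force: [0.8, 1.3, 0.1]
opening: 0.6
grip_force: 0.0
{'flap_grip': (array([262.9, 318.3]), 0.58)} [[265.2 320. ]
 [265.1 360.8]
 [265.2 279.2]]
0.6012619719563346
now [498.3  92.6  94.1] [3.141 0.    3.054] open 0.601 t 13.25 F [-0.2  0.8  0.4]
shift [ 0.   -0.    0.08]
```

View pics/w4.png

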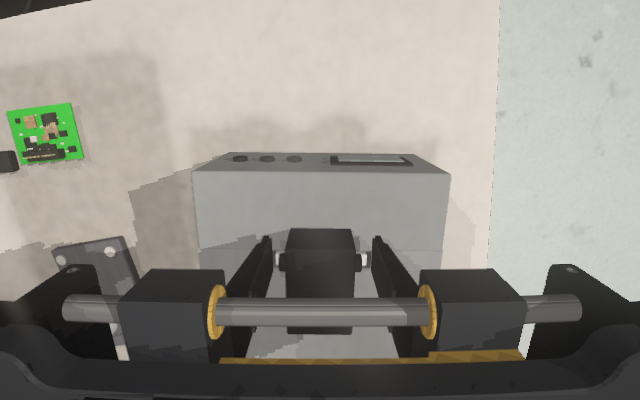

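The studs are at row 261, cols 280 and 362, between the fingers (265 and 380) and about 2 mm nearer the robot than the model puts them. I correct that, lower and close.

```bash
python3 -m inch '[[[0.03,0,0.07],0,-0.2],[[0,0,0],0,0],[[0,0,0],0,1],[[0,0,0],0,1],[[0,0,0],0,1],[[0,0,0],0,1],[[0,0,0],0,1],[[-0.06,0,-0.1],0,1],[[-0.07,0,-0.09],0,1],[[-0.09,0,-0.07],0,1]]'
python3 - <<'E'
from h import *
go([498.2,92.4,89.5]);s=env.state();print(s["grip_force"])
E
```

```text
t: 14.5
eef_pos: [508.6, 90.8, 105.1]
tcp_rot: [-3.14, -0.003, 3.054]
ft_force: [-2.8, -6.8, -2.5]
opening: 0.456
grip_force: 30.0
now [508.6  90.8 105.1] [-3.140e+00 -3.000e-03  3.054e+00] open 0.456 t 14.5 F [-2.8 -6.8 -2.5]
shift [0.18 0.01 0.26]
29.99952882528305
```

```bash
python3 -m inch '[[[-0.1,0,-0.06],0,1],[[-0.1,0,-0.05],0,1],[[-0.11,0,-0.03],0,1],[[-0.11,0,-0.01],0,1],[[-0.11,0,0],0,1],[[-0.11,0,0.02],0,1],[[-0.11,0,0.04],0,1],[[0,0,0],0,-0.3],[[0,0,0],0,-0.3],[[0,0,0],0,-0.3]]'
python3 - <<'E'
from h import *
go([508,92,250])
E
```

```text
t: 15.75
eef_pos: [554.4, 87.8, 110.9]
tcp_rot: [3.141, 0.0, 3.054]
ft_force: [-0.4, -0.7, -0.5]
opening: 0.645
grip_force: 0.0
now [554.4  87.8 110.9] [3.141 0.    3.054] open 0.645 t 15.75 F [-0.4 -0.7 -0.5]
shift [ 0.78  0.   -2.32]
```

```bash
python3 -m inch '[[[0,0,-0.6],0,-0.3],[[0,0,-0.8],0,-0.3],[[0,0,-0.6],0,-0.3],[[0.4,0,-0.3],0,-0.3],[[0.4,0,0],0,-0.3],[[0,0,0],0,-0.3],[[0,0,0],0,-0.3],[[0,0,0],0,-0.3],[[0,0,0],0,-0.3],[[0,0,0],0,-0.3]]'
python3 - <<'E'
from h import *
S=shot("scene");T=shot("top");W=shot("wrist")
t=(546.5,88,-.088)
for P in (S,T,W): print({k:(v[0].round(1),round(v[1],2)) for k,v in spots(["plate_tab","flap_grip","lid_hinge","lid_tab","reader","lens"],P).items()},proj(place([-40,0,99],*t),P).round(1))
print(proj(place([[-40,10,109],[-40,-10,109],[80,0,86]],*t),W))
a=cv2.resize(S["pixels"][160:340,160:360,::-1],(400,360))
b=cv2.resize(T["pixels"][120:271,190:358,::-1],(400,360))
w=np.pad(cv2.resize(W["pixels"][100:370,100:540,::-1],(391,240)),((0,0),(0,409),(0,0)))
w[:,400:]=cv2.resize(W["pixels"][140:270,210:426,::-1],(400,240))
cv2.imwrite('pics/st5.png',np.vstack([np.hstack([a,b]),w]))
go([506.7,91.5,80])
E
```

```text
t: 17.0
eef_pos: [506.8, 91.8, 248.6]
tcp_rot: [3.142, -0.0, 3.054]
ft_force: [-0.3, -0.7, -0.0]
opening: 0.651
grip_force: 0.0
{'plate_tab': (array([267.5, 245.4]), 0.56), 'flap_grip': (array([261.3, 238.2]), 0.24), 'lid_hinge': (array([237.7, 219.9]), 0.64), 'lid_tab': (array([162.7, 200. ]), 0.72), 'reader': (array([238.7, 315.1]), 0.8), 'lens': (array([195.4, 309.7]), 0.7)} [[268.4 242.9]]
{'flap_grip': (array([198.5, 229.8]), 0.57), 'lid_hinge': (array([176.1, 232.5]), 0.77), 'lid_tab': (array([155. , 221.7]), 0.7), 'reader': (array([207.7, 300.1]), 0.97), 'lens': (array([196.8, 301.3]), 0.88)} [[216.9 229.3]]
{'plate_tab': (array([190.5, 317.3]), 0.85), 'flap_grip': (array([248.7, 317.5]), 0.57), 'lid_hinge': (array([287.2, 321.5]), 0.65), 'reader': (array([204.6, 169.9]), 0.69), 'lens': (array([265.7, 103.9]), 0.9)} [[189.9 320.6]]
[[192.39720311 330.70569495]
 [192.40423694 310.42942029]
 [286.79878149 320.74280648]]
now [506.7  91.8 248.8] [3.141 0.    3.054] open 0.649 t 18.05 F [ 0.3 -0.2 -0.2]
shift [-0.   -0.01  2.81]
```

View pics/st5.png

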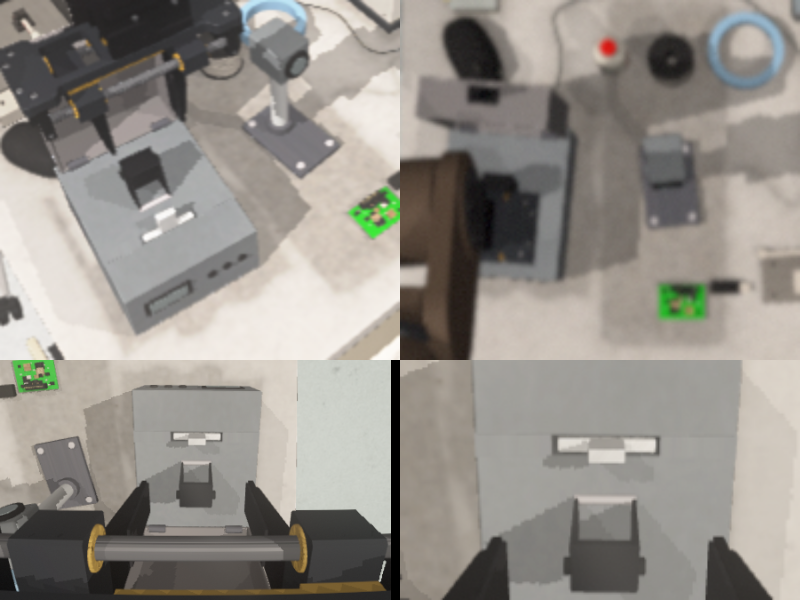

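Flap is fully open and the plate tab shows in the slot (wrist col 322, row 192, matching the model). Now I descend and grip the tab, with the tips just over the deck.

```bash
python3 -m inch '[[[0,0.01,0.6],0,-0.3],[[0,0,0.8],0,-0.3],[[0,0,0.7],0,-0.1],[[0,0,0.4],0,0],[[0,0,0.17],0,0.1],[[0,0,0],0,0.1],[[0,0,0],0,1],[[0,0,0],0,1],[[0,0,0],0,1],[[0,0,0],0,1]]'
python3 - <<'E'
from h import *
go([506.7,92,240]);s=env.state();print(s["grip_force"])
E
```

```text
t: 19.3
eef_pos: [507.0, 92.4, 89.1]
tcp_rot: [3.141, 0.001, 3.054]
ft_force: [-0.1, -1.7, 4.6]
opening: 0.205
grip_force: 30.0
now [507.   92.4  89.1] [3.141e+00 1.000e-03 3.054e+00] open 0.205 t 19.3 F [-0.1 -1.7  4.6]
shift [ 0.   -0.01 -2.52]
29.960205852985382
```

```bash
python3 -m inch '[[[0,0,-0.1],0,1],[[0,0,-0.15],0,1],[[0,0,-0.2],0,1],[[0,0,-0.25],0,1],[[0,0,-0.25],0,1],[[0,0,-0.3],0,1],[[0,0,-0.3],0,1],[[0,0,-0.4],0,1],[[0,0,-0.4],0,1],[[0,0,-0.2],0,1]]'
python3 - <<'E'
from h import *
S=shot("scene");T=shot("top")
im=[]
for P,(r,c,h,w) in ((S,(205,305,55,55)),(T,(198,302,30,30))):
    k=P["pixels"][r-h:r+h,c-w:c+w,::-1]; im.append(cv2.resize(k,(400,400),interpolation=cv2.INTER_CUBIC))
    print({k:(v[0].round(1),round(v[1],2)) for k,v in spots(["reader","lens","plate_tab","plate_face","plate"],P).items()})
cv2.imwrite('pics/reader.png',np.hstack(im))
s=env.state();print(s["grip_force"],s["opening"],s["ft_force"],s["eef_pos"])
E
```

```text
t: 20.55
eef_pos: [506.9, 92.4, 243.4]
tcp_rot: [3.141, 0.002, 3.054]
ft_force: [-0.6, -0.3, -0.9]
opening: 0.204
grip_force: 30.0
{'reader': (array([235.6, 313.4]), 0.95), 'lens': (array([192.5, 309.3]), 0.76), 'plate_tab': (array([223.7, 234.8]), 0.86), 'plate_face': (array([234.1, 237.7]), 0.89), 'plate': (array([247.3, 237.9]), 0.77)}
{'reader': (array([210.1, 302.1]), 0.81), 'lens': (array([197.1, 303.6]), 0.96), 'plate_face': (array([197.5, 232.9]), 0.41)}
29.951384961605072 0.20901452201809917 [-1.65412159 -0.06908661 -0.14473414] [506.6494261   92.40051449 241.34050166]
```

View pics/reader.png

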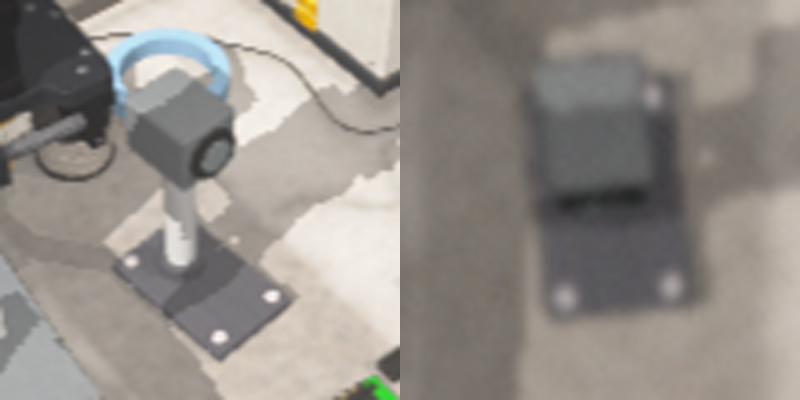

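The reader crop shows the lens at scene col 309, row 192, and the foot with its holes. Next I triangulate the lens and take the yaw from the foot corners and holes.

```bash
cat > rd.py <<'E'
from h import *
S=shot("scene");T=shot("top")
def back(P,rc,z):
    return least_squares(lambda v:proj([v[0],v[1],z],P)[0]-rc,[600,-50]).x
sc=lambda u,v:np.array([150+v/3.636,250+u/3.636]); tc=lambda u,v:np.array([168+v/6.667,272+(u-400)/6.667])
z=8
A=[back(S,sc(*q),z) for q in ((118,268),(220,357),(293,296),(131,262),(220,337),(272,296))]
print("scene",np.round(A,1)); 
ang=lambda a,b:np.arctan2(*(b-a)[::-1])
print("yaw S edges",ang(A[1],A[0]),ang(A[2],A[1])-np.pi/2,"holes",ang(A[4],A[3]),ang(A[5],A[4])-np.pi/2)
B=[back(T,tc(*q),z) for q in ((565,297),(671,287),(654,97))]
print("top",np.round(B,1),"yaw",ang(B[1],B[2]),ang(B[1],B[0])-np.pi/2)
fl=[np.linalg.norm(A[0]-A[1]),np.linalg.norm(A[1]-A[2])];print(fl)
l,e=tri([(S,np.array([192,309.4])),(T,np.array([197.2,302.6]))]);print("lens",l.round(1),e)
print("lens z=150 S",back(S,[192,309.4],150),"T",back(T,[197.2,302.6],150))
E
python3 rd.py
```

```text
scene [[ 611.3  -77.5]
 [ 507.9  -87.3]
 [ 516.3 -158.5]
 [ 610.   -87.9]
 [ 520.6  -97.3]
 [ 525.3 -147.1]]
yaw S edges 0.09412174417369218 0.11681361243262822 holes 0.10583127016371927 0.09380880698478378
top [[ 520.7 -100.2]
 [ 524.7 -149.9]
 [ 614.4 -143. ]] yaw 0.07701576810692044 0.08090266929474144
[np.float64(103.86384053819862), np.float64(71.7296300442947)]
lens [ 557.5 -122.4  143.7] 0.049192408919793706
lens z=150 S [ 552.93428882 -118.89189278] T [ 557.15157434 -122.42738919]
```

```bash
python3 -m inch '[[[0.08,-0.3,0],0,1],[[0.08,-0.6,0],0,1],[[0.08,-0.7,0],0,1],[[0.09,-0.7,0],0,1],[[0.09,-0.7,0],0,1],[[0.09,-0.5,0.1],0,1],[[0,-0.26,0.2],0,1],[[0,0,0.3],-0.7,1],[[0,0,0.2],-0.7,1],[[0,0,0.1],-0.67,1]]'
python3 - <<'E'
from h import *
S=shot("scene");T=shot("top");W=shot("wrist")
for P in (S,T,W): print({k:(v[0].round(1),round(v[1],2)) for k,v in spots(["reader","lens","plate_tab","plate_face","plate"],P).items()})
s=env.state();R=Rr(s["tcp_rot"]);p=np.array(s["eef_pos"])
ln=[556,-120.3,150]
for P in (S,T,W): print("model face",proj(p-[0,0,35],P).round(1),"tab",proj(p+[0,0,10],P).round(1),"lens",proj(ln,P).round(1),"origin",proj(place([-20,0,0],556,-120.3,.093),P).round(1))
go([456.4,-129.6,185],-3.0486)
a=cv2.resize(S["pixels"][150:290,230:390,::-1],(400,350)); b=cv2.resize(T["pixels"][150:250,260:345,::-1],(298,350))
w=cv2.resize(W["pixels"][100:400,:,::-1],(530,248))
cv2.imwrite('pics/st6.png',np.vstack([np.hstack([a,b]),np.pad(w,((0,0),(0,168),(0,0)))]))
E
```

```text
t: 22.5
eef_pos: [456.0, -129.5, 186.4]
tcp_rot: [3.141, -0.001, -3.047]
ft_force: [-0.7, -1.0, -1.3]
opening: 0.206
grip_force: 30.0
{'plate_face': (array([236.2, 217.9]), 0.71)}
{'reader': (array([208.2, 302.4]), 0.95), 'lens': (array([194.1, 304.9]), 0.95)}
{'lens': (array([348.6, 539.7]), 0.65), 'plate_tab': (array([261.2, 321.3]), 0.63), 'plate_face': (array([228.9, 319.5]), 0.57), 'plate': (array([213.2, 321.4]), 0.55)}
model face [[215.1 341.4]] tab [[201.2 342.9]] lens [[190.9 309. ]] origin [[235.5 314.4]]
model face [[233.3 305.5]] tab [[233.4 305.2]] lens [[197.6 301.8]] origin [[207.7 303.8]]
model face [[233.4 319.9]] tab [[264.6 319.7]] lens [[350.6 320.2]] origin [[247.3 320.5]]
now [ 456.5 -129.6  187.6] [ 3.142  0.    -3.049] open 0.207 t 23.4 F [-0.3  0.1 -1. ]
shift [0.   0.   0.04] after turn [0.   0.   0.04] turn -0.0
```

View pics/st6.png

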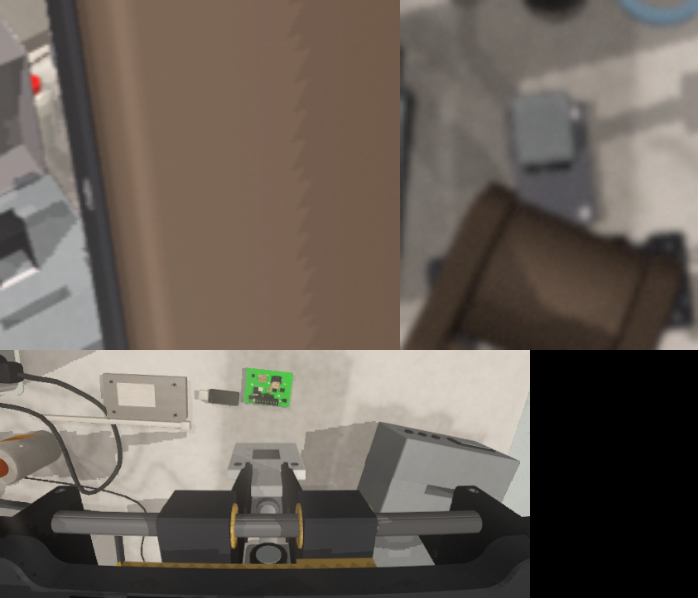

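The wrist view shows the plate centred at col 320, with the lens ring behind it at about col 323, row 344 (the model says col 320, row 351). The face looks square. I measure the ring and the reader numerically now, since the picture budget is used up.

Run:
```python
from h import *
W=shot("wrist");g=cv2.cvtColor(W["pixels"],cv2.COLOR_RGB2GRAY)
print("cols",list(range(290,356,3)))
for r in range(322,372,3): print(r,' '.join('%3d'%v for v in g[r,290:356:3]))
E=np.array(W["extrinsics"]);C=-E[:3,:3].T@E[:3,3];print(C.round(1),E[2,:3].round(3))
ln=np.array([556,-120.3,150])
for d in ([0,0,0],[-5,0,0],[0,3,0],[0,0,5],[0,9,0],[0,-9,0]): print(d,proj(ln+d,W).round(1))
# plate top/bottom check: face-corners
p=np.array(env.state()["eef_pos"]);print(proj(place([[0,28,-66],[0,-28,-66],[0,28,-4],[0,-28,-4]],0,0,.093)+p,W).round(1))
print("rows230-: "); 
for r in range(205,236,3): print(r,' '.join('%3d'%v for v in g[r,270:372:4]))
```

```text
cols [290, 293, 296, 299, 302, 305, 308, 311, 314, 317, 320, 323, 326, 329, 332, 335, 338, 341, 344, 347, 350, 353]
322 104 113 112 112 112 112 112 112 113 112 112 112 112 112 112 111 111 110  88  88  87  87
325  92  96  96  97  97  97  97  97  97  98  97  98  97  98  97  97  96  91  81  79  78  79
328  28  30  45 146 179 155 153 154 122 126 133 135 147 155 156 137 128 125 115  52  42  43
331  28  25  45 115 135 136 137 138 120 126  86  86  95  99 157 143 130 127 121  53  42  41
334  28  25 126 121  82  81  83  63  35  32  33  34  34  35  36  39  65  81  80  77  41  40
337  26  26 140  82  81  82  33  32  53  92  92  93  92  92  91  36  38  41  79  80  39  39
340  26  27 135  81  82  34  30  68  93  92  91  92  92  93  92  92  54  39  46  79  38  37
343  25  23 120  82  71  29  29  91  92  92  92  92  92  91  91  92  91  36  37  75  36  39
346  25  31 114  82  50  30  29  91  91  91  91  92  92  91  91  91  91  35  35  53  38  36
349  25  47 107  81  53  28  27  89  92  91  92  91  91  90  91  91  95  33  34  58  52  36
352  24  75  97  82  59  27  29  42  92  91  90  91  91  91  91 
[... 1343 characters left out ...]
 144 144 145 142 143 145 143 144 145 159 179 178 134
220 179 177 179 151 147 145 145 145 146 122 120 119 120 118 113 110 113 143 144 143 144 145 147 178 139 139
223 179 180 181 145 147 145 145 142 145  99  98  98  97  96  92  89  88 140 143 144 144 144 146 176 137 139
226 184 179 179 140 142 145 145 142 140  97  97  97  96  95  93  90  87 139 143 144 144 145 145 175 135 139
229 184 179 176 136 136 136 141 146 144  95  97  96  95  94  93  90  88 117 143 145 143 143 140 147 138 141
232 183 181 154 136 135 136 136 137 141 132 131 129 130 129 128 128 127 134 139 144 144 143 144 147 138 138
235 179 182 141 137 124 130 135 116 133 136 137 144 146 144 143 145 142 143 123 113 136 131 143 146 137 137
```

```bash
python3 -m inch '[[[0.02,0.02,0.02],0,1],[[0.02,0.02,0.02],0,1],[[0,0,0],0,1],[[0,0,0],0,1],[[0,0,0],0,1],[[0,0,0],0,1],[[0,0,0],0,1],[[0,0,0],0,1],[[0,0,0],0,1],[[0,0,0],0,1]]'
python3 - <<'E'
from h import *
T=shot("top");print({k:(v[0].round(1),round(v[1],2)) for k,v in spots(["lid_tab","lid_hinge","flap_grip","lens"],T).items()})
t=(546.5,88,-.088);print("model tab",proj(place(lidpt([193,0,30],1.565),*t),T).round(1))
th=1.75;fg=[-10-(40*np.cos(th)-21*np.sin(th)),0,86+40*np.sin(th)+21*np.cos(th)];print("model flap open",proj(place(fg,*t),T).round(1))
go([454.1,-127.3,185],-3.0486);s=env.state();print(s["grip_force"],np.abs(s["qvel"]).max())
E
```

```text
t: 24.7
eef_pos: [453.8, -127.5, 185.2]
tcp_rot: [3.142, 0.0, -3.049]
ft_force: [-1.5, -0.2, -0.7]
opening: 0.202
grip_force: 30.0
{'lid_tab': (array([155.5, 223. ]), 0.66), 'lid_hinge': (array([157. , 224.2]), 0.62), 'flap_grip': (array([196.8, 230.5]), 0.45), 'lens': (array([198.3, 302.7]), 0.56)}
model tab [[155.2 220.7]]
model flap open [[196.4 229.6]]
now [ 453.8 -127.5  185.2] [ 3.141  0.    -3.049] open 0.207 t 24.95 F [ 1.1 -0.1 -0.9]
shift [-0.  0.  0.] after turn [-0.  0.  0.] turn -0.0
29.951409995555878 0.0019066376958079823
```

Lid upright, flap open, plate in place and steady, so I hand in.

```bash
python3 -c "
from cell import env
print(env.job_done())"
```

```text
the job is handed in; nothing more can be done
None
```

I handed the job in at about 25 s: the lid stands upright, the flap is fully open, and the plate is held square to the lens, centred and about 10 cm in front, to within a few mm by camera measurement; I saw no result from the judging.

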